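Build the idler stack on the mandrel

ROBOT

A 7-joint arm with a two-finger parallel gripper is mounted at the origin on a cart in front of the work surface, level with it; the furniture and walls round the work are solid. World frame = base frame: x ahead of the robot, y to its left, z up, the work surface at z = 0. Lengths are in m, angles in rad, forces in N, time in s.
With the tool pointing down it reaches from about 0.4 to 0.85 m from the base axis. Payload 10.4 kg.
Tool frame: the origin (TCP) lies midway between the tips of the shut fingers; the grasp point (between the pads) lies 19 mm behind it; z points along the fingers, y is the line along which they close (so a half turn about z gives the same grasp; the last joint's range is limited). The gripper opens to 87 mm and grips with 3 to 60 N. Pads are 19 mm wide; open, the fingers measure 117 mm over their backs; the gripper's body (75 mm by 190 mm) begins 51 mm behind the grasp point.
Start: joints at [-1.285, 0.332, -0.065, 1.46, 0.022, 1.35, -0.088], TCP at [0.19, 0.595, 0.195] pointing down, gripper open.
Joint ranges: [-2.6, 2.6], [-0.5, 2.12], [-1.47, 1.34], [0.16, 2.42], [-1.27, 4.41], [0.06, 2.06], [-2.6, 2.6]. Speed limits (rad/s): [2.22, 2.22, 2.79, 2.79, 3.14, 3.14, 3.14].

INTERFACE

Orientations are given as a unit quaternion [x, y, z, w].
In Python, from station import env gives the robot as it stands.
- The arm moves only by the shell command python3 -m crank 'ROWS'. ROWS is JSON, a list of rows, each a list of 3 entries, a list of its own where there are three numbers: the shift along the tool's x, y, z in m, then the turn, a rotation vector about the tool's x, y, z in rad, then the gripper command: -1 is fully open, 1 is shut, values between are in proportion. In form: [[[dx, dy, dz], [ax, ay, az], gripper], ...]. A call has 1 to 20 rows; each row shifts and turns the commanded pose from where the row before left it, along the tool's axes as they then stand; what a row does not reach is not made up. A row lasts 1/10 s, in which the tool goes at most 50 mm and 8.59 degrees, less where a joint would pass 70% of its speed; a pose out of reach is approached as far as the arm can. A call is refused whole if a number of a shift passes 0.05 or a number of a turn 0.15, either way. A call with a gripper value outside its range is refused whole. The fingers move at their own pace and stop on an object; the grip force is fixed at half the most. Time passes only in rows, so rows that do not move let the fingers close. It gives the time, the measured TCP pose, the force, the opening and the grip force at its end, in the units of the state.
- env.get_obs(): the state, without advancing time (a new reading comes with each control period).
- env.get_image(name): name is "scene" or "top" or "wrist"; returns (picture, depth): 420x560x3 uint8, red, green, blue; 420x560 float32, m along the optical axis (not along the pixel's ray), 0 where there is no reading.
- env.camera_info(name): a dict with "fx", "fy", "cx", "cy" (pixels), "dist_coeffs" ([k1, k2, p1, p2, k3] as OpenCV has them; the pictures are not rectified), "R" (3x3) and "t" (3): a world point X has camera coordinates R X + t; the wrist camera has in their place "T_tool_cam" (4x4, takes a point from camera to tool coordinates, whose origin is the TCP and whose axes are the flange's). Camera axes: x right, y down, z forward; pixel columns grow to the right and rows downward; lengths in m; the calibration is good to about 2 mm. A picture is of the moment at which its call begins: read the wrist's pose just before it. camera_info takes no time and is no camera call.
- env.job_done(): hands the job in; it is judged then, once.
The state is a dict: "t": time; "joint_positions": joint angles; "joint_vel": joint speeds; "tau": joint torques, N m; "eef_pos": TCP position; "eef_rot": TCP orientation; "wrist_force": force on the tool from outside, world axes, zero at the start; "wrist_torque": the same for the moment, N m; "opening": finger opening in m; "gripper_force": force on a finger pad.
Only numpy, scipy, OpenCV 4.12 (cv2) and the standard library are available. Lean on these libraries where they do the work, as an engineer would, in place of code of your own. Each camera call takes 0.05 s, during which the arm holds its last target. There are 200 camera calls.

TASK

Build up the idler on the upright mandrel: thread on the grooved pulley first, then the short brass sleeve, then the ball bearing, and close the stack with the black knurled end cap, each one seated flat on the part below and let go before the next. The tall brass sleeve belongs to another job: leave it standing where it is, and do not knock over the oil bottle or the stamp.

Things in the scene. Friction and masses are not known exactly. Their poses are not given: they have to be found in the camera images.
- mandrel: Assembly mandrel fixed to the worktop: dark round steel foot 84 mm in diameter and 14 mm high, with a bright upright post 14 mm in diameter in its middle. The post's tip is 82 mm above the worktop; its last 8 mm taper to 7 mm in diameter. Origin: centre of the foot's underside, on the post's axis; z up along the post. The finished stack on the foot has undersides at 14 mm (pulley), 34 mm (short sleeve), 52 mm (bearing) and 66 mm (end cap), top at 90 mm.
- pulley: Bright aluminium belt pulley with a vee groove round its rim: 62 mm in diameter, 20 mm high (the solid outline is a plain cylinder), 0.08 to 0.17 kg. Through bore 22 mm in diameter. Origin: centre of the underside, on the axis; z up. Loose, lying flat with its axis upright.
- short_sleeve: Short brass spacer sleeve: 32 mm in diameter, 18 mm high, 0.03 to 0.07 kg. Through bore 22 mm in diameter. Origin: centre of the underside, on the axis; z up. Loose, lying flat with its axis upright.
- bearing: Steel ball bearing with a black seal between its bright inner and outer rings: 48 mm in diameter, 14 mm high, 0.07 to 0.14 kg. Through bore 22 mm in diameter. Origin: centre of the underside, on the axis; z up. Loose, lying flat with its axis upright.
- end_cap: Black knurled end cap with a closed top and a small bright dot in the middle of it: 36 mm in diameter, 24 mm high, 0.03 to 0.07 kg. It stands with its blind bore (22 mm in diameter, 19 mm deep) downwards. Origin: centre of the underside, on the axis; z up. Loose.
- tall_sleeve: Tall brass sleeve, not to be used: 32 mm in diameter like the short one, but 44 mm high. Origin: centre of the underside; z up. Loose, standing upright.
- oil_bottle: Bystander: small translucent white oil bottle with an orange label and a yellow screw cap, 29 mm in diameter, 66 mm high. Origin: centre of the underside; z up. Loose, standing among the parts.
- stamp: Bystander: wooden hand stamp with a waisted knob, 23 mm in diameter, 53 mm high. Origin: centre of the underside; z up. Loose, standing among the parts.
There are look-alikes about, which are no part of the job. What is shaped like the bearing but pink or turquoise is not meant.

How it is judged:
On the way, in this order (a step that is already met when the one before it is completed fails the run):
1. the pulley sits on the foot of the mandrel, let go (horizontal distance between pulley and mandrel below 0.006 m and z of pulley in the frame of mandrel between 0.011 and 0.017 m and angle between pulley's own z axis and vertical below 0.1 rad and linear speed of pulley below 0.02 m/s and contact force between the fingers and pulley below 0.3 N), for 0.2 s.
2. the short sleeve sits on the pulley, let go (horizontal distance between short_sleeve and mandrel below 0.006 m and z of short_sleeve in the frame of mandrel between 0.031 and 0.037 m and angle between short_sleeve's own z axis and vertical below 0.1 rad and linear speed of short_sleeve below 0.02 m/s and contact force between the fingers and short_sleeve below 0.3 N), for 0.2 s.
3. the bearing sits on the short sleeve, let go (horizontal distance between bearing and mandrel below 0.006 m and z of bearing in the frame of mandrel between 0.049 and 0.055 m and angle between bearing's own z axis and vertical below 0.1 rad and linear speed of bearing below 0.02 m/s and contact force between the fingers and bearing below 0.3 N), for 0.2 s.
4. the end cap sits on the bearing, let go (horizontal distance between end_cap and mandrel below 0.006 m and z of end_cap in the frame of mandrel between 0.063 and 0.069 m and angle between end_cap's own z axis and vertical below 0.1 rad and linear speed of end_cap below 0.02 m/s and contact force between the fingers and end_cap below 0.3 N), for 0.2 s.
At the end, for the whole second after the job is handed in: Pulley, short sleeve, bearing and end cap lie on the mandrel in this order, undersides within 3 mm of 14, 34, 52 and 66 mm, within 6 mm of its axis, tilted under 0.1 rad, at rest. The tall sleeve is within 15 mm of its start; it, the oil bottle and the stamp are upright within 0.3 rad (horizontal distance between each of pulley, short_sleeve, bearing, end_cap and mandrel below 0.006 m and z of pulley in the frame of mandrel between 0.011 and 0.017 m and angle between each of pulley, short_sleeve, bearing, end_cap's own z axis and vertical below 0.1 rad and linear speed of each of pulley, short_sleeve, bearing, end_cap below 0.02 m/s and z of short_sleeve in the frame of mandrel between 0.031 and 0.037 m and z of bearing in the frame of mandrel between 0.049 and 0.055 m and z of end_cap in the frame of mandrel between 0.063 and 0.069 m and distance of tall_sleeve from where it was at the start of the episode below 0.015 m and angle between each of tall_sleeve, oil_bottle, stamp's own z axis and vertical below 0.3 rad); the robot touches nothing.
It fails at once if the tall sleeve is shifted by more than 15 mm (distance of tall_sleeve from where it was at the start of the episode above 0.015 m).
It fails at once if the oil bottle is knocked over (angle between oil_bottle's own z axis and vertical above 0.6 rad).
It fails at once if the stamp is knocked over (angle between stamp's own z axis and vertical above 0.6 rad).
It also fails if it takes over 120 s, if anything falls off the work surface, if the arm or the gripper's body presses on something with over 40 N, if the wrist force passes 120 N, or if a joint passes its speed limit or range.

## Working session

There is one attempt and no reset: what is moved stays moved. The work goes in short steps, Python scripts to look and compute and a shell command to move; the robot and the scene stay as the last step left them, time stands still between calls to the robot, and variables do not carry over. Pictures are saved under pics/ and viewed, at most 14 in all, crops included, and the job is handed in when it is done.

```bash
mkdir -p pics; ls; python3 - <<'E'
from station import env
import cv2,numpy as np
o=env.get_obs(); print({k:np.round(v,3) for k,v in o.items()})
for n in ["top","scene","wrist"]:
    im,d=env.get_image(n); cv2.imwrite(f"pics/{n}0.png",im[:,:,::-1]); np.save(f"pics/{n}0_d.npy",d)
    print(n,env.camera_info(n))
E
```

```text
pics
{'t': np.float64(0.0), 'joint_positions': array([-1.285,  0.333, -0.065,  1.461,  0.022,  1.35 , -0.088]), 'joint_vel': array([-0.   , -0.001, -0.   ,  0.001, -0.   ,  0.   ,  0.   ]), 'tau': array([ 0.0000e+00, -6.2324e+01,  2.5000e-02, -3.8991e+01, -6.1000e-02,
        4.0000e-02,  0.0000e+00]), 'eef_pos': array([0.19 , 0.595, 0.194]), 'eef_rot': array([ 0.154,  0.988, -0.001, -0.   ]), 'wrist_force': array([-0.107, -0.543, -0.592]), 'wrist_torque': array([ 0.01 ,  0.015, -0.008]), 'gripper_force': np.float64(0.0), 'opening': np.float64(0.087)}
top {'fx': 440.08921591042315, 'fy': 440.08921591042315, 'cx': 286.9270526551459, 'cy': 210.5622257087876, 'dist_coeffs': array([-0.03206433,  0.        ,  0.        ,  0.        ,  0.        ]), 'R': array([[-0.01294145, -0.99976284,  0.0175154 ],
       [-0.99679269,  0.01151556, -0.07919421],
       [ 0.07897373, -0.01848411, -0.99670532]]), 't': array([0.09894161, 0.54979144, 1.06467258])}
scene {'fx': 408.78142024808886, 'fy': 408.78142024808886, 'cx': 281.04768671099674, 'cy': 210.82253059592304, 'dist_coeffs': array([-0.07740689,  0.        ,  0.        ,  0.        ,  0.        ]), 'R': array([[ 0.66977543, -0.74232322,  0.01889726],
       [-0.35439038, -0.3419119 , -0.87034689],
       [ 0.65253991,  0.57623995, -0.4920764 ]]), 't': array([-0.29164364,  0.28038096,  0.45908938])}
wrist {'fx': 292.1092149415755, 'fy': 292.1092149415755, 'cx': 285.3882585214293, 'cy': 202.8589449762314, 'dist_coeffs': array([0.00401868, 0.        , 0.        , 0.        , 0.        ]), 'T_tool_cam': array([[ 1.30723221e-04, -9.54738320e-01, -2.97447010e-01,
         8.25691475e-02],
       [ 9.99999671e-01, -1.13352879e-04,  8.03321285e-04,
        -5.71762882e-04],
       [-8.00678089e-04, -2.97447017e-01,  9.54737991e-01,
        -1.89525703e-01],
       [ 0.00000000e+00,  0.00000000e+00,  0.00000000e+00,
         1.00000000e+00]])}
```

View pics/top0.png

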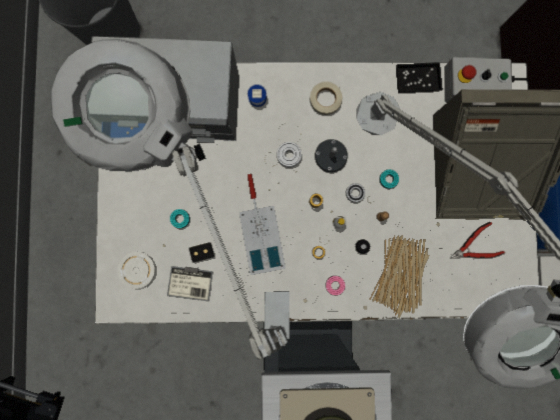

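View pics/scene0.png

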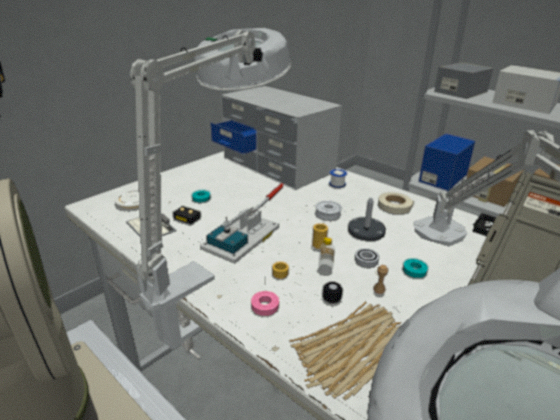

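The top view shows the mandrel (331,155), pulley (289,155), bearing (355,193), tall sleeve (316,201), bottle (339,223), stamp (382,217), short sleeve (318,253) and cap (362,246). A lamp post is clamped at the front edge (~(265,340)), and its arm runs to (185,150). Next I turn these into positions.

```bash
cat > h.py <<'E'
from station import env
import cv2,numpy as np
from scipy.spatial.transform import Rotation as Ro
def pose():
    o=env.get_obs(); T=np.eye(4); T[:3,:3]=Ro.from_quat(o["eef_rot"]).as_matrix(); T[:3,3]=o["eef_pos"]; return T,o
def cam(n,T=None):
    c=env.camera_info(n); K=np.array([[c["fx"],0,c["cx"]],[0,c["fy"],c["cy"]],[0,0,1]])
    if n=="wrist": W=T@c["T_tool_cam"]
    else:
        W=np.eye(4); W[:3,:3]=c["R"].T; W[:3,3]=-c["R"].T@c["t"]
    return K,c["dist_coeffs"],W
def ray(c,px):
    K,D,W=c; u=cv2.undistortPoints(np.array(px,float).reshape(-1,1,2),K,D).reshape(-1,2)
    return W[:3,3],(W[:3,:3]@np.c_[u,np.ones(len(u))].T).T
def plane(c,px,z):
    o,d=ray(c,px); return o+d*((z-o[2])/d[:,2])[:,None]
def depthpts(c,px,d):
    o,r=ray(c,px); p=np.array(px).astype(int); return o+r*d[p[:,1],p[:,0]][:,None]
E
python3 - <<'E'
from h import *
np.set_printoptions(precision=3,suppress=True)
c=cam("top");d=np.load("pics/top0_d.npy"); print("cam",c[2][:3,3])
for n,p,z in [("mandrel",(331,155),.014),("pulley",(289,155),.02),("bearing",(355,193),.014),("tall",(316,201),.044),("bottle",(339,223),.066),("stamp",(382,217),.053),("short",(318,253),.018),("cap",(362,246),.024),("ring cream",(325,98),.02),("tealR",(389,179),.014),("pink",(336,286),.014),("toggle",(262,238),.03)]:
    print(n,plane(c,[p],z)[0],depthpts(c,[p],d)[0])
print("lamp L");P=[(262,345),(272,325),(275,300),(240,290),(225,250),(205,200),(190,165),(165,140),(100,100),(65,80),(165,80)];print(np.c_[P,depthpts(c,P,d)])
print("lamp R");P=[(380,105),(430,135),(490,175),(530,215),(555,245),(480,330),(480,125),(460,190),(510,310)];print(np.c_[P,depthpts(c,P,d)])
c=cam("scene");d=np.load("pics/scene0_d.npy");print("scene cam",c[2][:3,3])
P=[(165,280),(150,200),(142,120),(140,75),(180,62),(230,45),(230,75),(285,60),(370,215),(440,225),(480,190),(540,140),(490,270),(400,330),(10,300),(440,350)];print(np.c_[P,depthpts(c,P,d)])
E
```

```text
cam [0.465 0.112 1.103]
mandrel [ 0.69  -0.021  0.014] [ 0.685 -0.017  0.042]
pulley [0.69  0.085 0.02 ] [ 0.695  0.085 -0.003]
bearing [ 0.594 -0.079  0.014] [ 0.595 -0.081 -0.002]
tall [0.572 0.022 0.044] [0.576 0.018 0.002]
bottle [ 0.516 -0.03   0.066] [ 0.517 -0.03   0.062]
stamp [ 0.53  -0.136  0.053] [ 0.53  -0.136  0.051]
short [0.446 0.017 0.018] [ 0.445  0.015 -0.   ]
cap [ 0.461 -0.091  0.024] [ 0.461 -0.091  0.023]
ring cream [ 0.836 -0.008  0.02 ] [ 0.843 -0.01  -0.002]
tealR [ 0.628 -0.165  0.014] [ 0.63  -0.169 -0.002]
pink [ 0.364 -0.026  0.014] [ 0.363 -0.028  0.001]
toggle [0.484 0.154 0.03 ] [0.484 0.155 0.013]
lamp L
[[262.    345.      0.303   0.142   0.368]
 [272.    325.      0.272   0.132   0.014]
 [275.    300.      0.332   0.124   0.011]
 [240.    290.      0.394   0.177   0.379]
 [225.    250.      0.459   0.204   0.358]
 [205.    200.      0.544   0.238   0.355]
 [190.    165.      0.599   0.257   0.387]
 [165.    140.      0.651   0.309   0.347]
 [100.    100.      0.727   0.428   0.34 ]
 [ 65.     80.      0.752   0.477   0.37 ]
 [165.     80.      0.755
[... 435 characters left out ...]
385  0.475]
[[165.    280.      0.263   0.104   0.043]
 [150.    200.      0.269   0.122   0.184]
 [142.    120.      0.276   0.125   0.306]
 [140.     75.      0.286   0.132   0.365]
 [180.     62.      1.093   1.201   0.163]
 [230.     45.      0.719   0.437   0.337]
 [230.     75.      0.615   0.323   0.293]
 [285.     60.      0.766   0.294   0.312]
 [370.    215.      0.689  -0.027   0.042]
 [440.    225.      0.784  -0.148   0.026]
 [480.    190.      0.676  -0.232   0.178]
 [540.    140.      0.566  -0.311   0.316]
 [490.    270.      0.615  -0.296   0.077]
 [400.    330.      0.265  -0.292   0.206]
 [ 10.    300.      0.028  -0.082   0.265]
 [440.    350.      0.257  -0.332   0.217]]
```

View pics/wrist0.png

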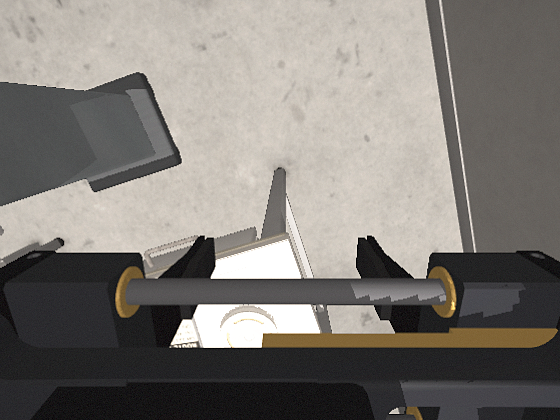

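The wrist view shows floor and the table corner, plus the base at left; nothing useful for grasping yet. The plan is to lift above the lamp arm (top ≈0.39 m), then swing clockwise over it with the fingers closing along the radial direction.

```bash
python3 -m crank '[[[0,-0.015,-0.045],[0,0,0],-1],[[0,-0.015,-0.045],[0,0,0],-1],[[0,-0.015,-0.045],[0,0,0],-1],[[0,-0.015,-0.045],[0,0,0],-1],[[0,-0.015,-0.045],[0,0,0],-1],[[0,-0.015,-0.045],[0,0,0],-1],[[0,0,0],[0,0,0],-1],[[0,0,0],[0,0,0],-1]]'
```

```text
t: 0.95
eef_pos: [0.1626, 0.5098, 0.4658]
eef_rot: [0.154, 0.988, 0.001, 0.0]
wrist_force: [0.3, 0.0, -0.2]
opening: 0.0872
gripper_force: 0.0
```

r=0.535. Now the swing of 1.26 rad in 14 rows of 0.09 (48 mm each).

```bash
python3 -m crank '[[[-0.048,0,0],[0,0,0.09],-1],[[-0.048,0,0],[0,0,0.09],-1],[[-0.048,0,0],[0,0,0.09],-1],[[-0.048,0,0],[0,0,0.09],-1],[[-0.048,0,0],[0,0,0.09],-1],[[-0.048,0,0],[0,0,0.09],-1],[[-0.048,0,0],[0,0,0.09],-1],[[-0.048,0,0],[0,0,0.09],-1],[[-0.048,0,0],[0,0,0.09],-1],[[-0.048,0,0],[0,0,0.09],-1],[[-0.048,0,0],[0,0,0.09],-1],[[-0.048,0,0],[0,0,0.09],-1],[[-0.048,0,0],[0,0,0.09],-1],[[-0.048,0,0],[0,0,0.09],-1],[[0,0,0],[0,0,0],-1],[[0,0,0],[0,0,0],-1]]'
```

```text
t: 2.55
eef_pos: [0.5563, 0.0186, 0.4634]
eef_rot: [0.707, 0.707, -0.001, -0.001]
wrist_force: [0.2, 0.7, -0.4]
opening: 0.0868
gripper_force: 0.0
```

```bash
python3 - <<'E'
from h import *
T,o=pose(); im,d=env.get_image("wrist"); cv2.imwrite("pics/w1.png",im[:,:,::-1]); np.savez("pics/w1.npz",T=T,d=d)
E
```

```text
(no output)
```

View pics/w1.png

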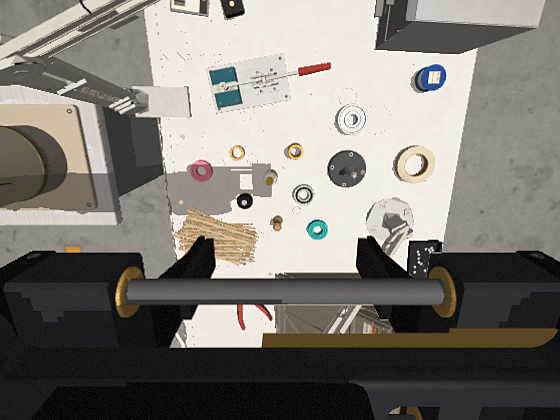

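The wrist view has columns = +X and rows = −Y: pulley (350,120), mandrel (347,168), short sleeve (238,152), tall sleeve (295,151), cap (245,200), bearing (303,194), bottle (270,180) and stamp (277,223). I'll descend for a closer look at the pulley and mandrel.

```bash
python3 -m crank '[[[0.007,0.022,0.044],[0,0,0],-1],[[0.007,0.022,0.044],[0,0,0],-1],[[0.007,0.022,0.044],[0,0,0],-1],[[0.007,0.022,0.044],[0,0,0],-1],[[0.007,0.022,0.044],[0,0,0],-1],[[0.007,0.022,0.043],[0,0,0],-1],[[0,0,0],[0,0,0],-1],[[0,0,0],[0,0,0],-1]]'
python3 - <<'E'
from h import *
T,o=pose(); im,d=env.get_image("wrist"); cv2.imwrite("pics/w2.png",im[:,:,::-1]); np.savez("pics/w2.npz",T=T,d=d)
E
```

```text
t: 3.4
eef_pos: [0.6875, 0.0636, 0.2004]
eef_rot: [0.706, 0.709, -0.001, -0.001]
wrist_force: [-0.6, 0.1, 1.0]
opening: 0.0871
gripper_force: 0.0
```

View pics/w2.png

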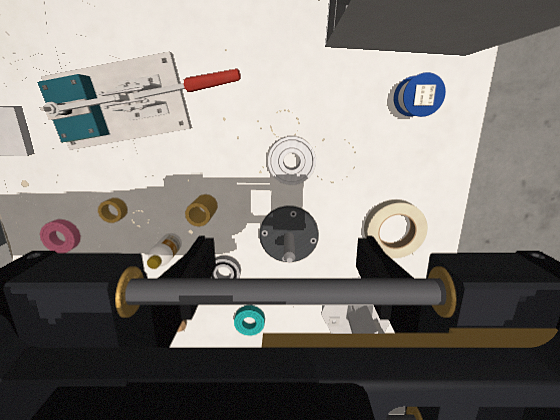

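The pulley is at (290,160), the foot at (288,234) with the post tip near (289,258), and the short sleeve at (112,210). I'll fit circles to these.

```bash
cat >> h.py <<'E'
def hough(g,cx,cy,w,r0,r1):
    s=4; x0,y0=int(cx-w),int(cy-w); c=cv2.resize(g[y0:y0+2*w,x0:x0+2*w],None,fx=s,fy=s,interpolation=cv2.INTER_CUBIC)
    H=cv2.HoughCircles(cv2.GaussianBlur(c,(0,0),3),cv2.HOUGH_GRADIENT,1,4,param1=80,param2=12,minRadius=int(r0*s),maxRadius=int(r1*s))
    return [] if H is None else [(x0+(h[0]+.5)/s-.5,y0+(h[1]+.5)/s-.5,h[2]/s) for h in H[0][:4]]
def blob(m,near):
    n,l,st,ce=cv2.connectedComponentsWithStats(m.astype(np.uint8)); i=1+np.argmin(np.linalg.norm(ce[1:]-near,axis=1)+1e3*(st[1:,4]<30))
    q=cv2.convexHull(np.argwhere(l==i)[:,::-1].astype(np.float32)); e=cv2.fitEllipse(q); return e,st[i]
E
python3 - <<'E'
from h import *
np.set_printoptions(precision=4,suppress=True)
z=np.load("pics/w2.npz"); c=cam("wrist",z["T"]); im=cv2.imread("pics/w2.png"); g=cv2.cvtColor(im,cv2.COLOR_BGR2GRAY)
for h in hough(g,290,160,34,19,27): print("pulley outer",h,plane(c,[h[:2]],.02)[0])
for h in hough(g,291,160,20,6,11): print("pulley bore",h,plane(c,[h[:2]],.02)[0])
m=(g<100); m[:195]=0;m[268:]=0;m[:,:250]=0;m[:,325:]=0
e,s=blob(m,(288,234)); print("foot",e,s,plane(c,[e[0]],.014)[0])
t=[(289,258)]; print("tip",plane(c,t,.082)[0]); 
K,D,W=c; print(cv2.projectPoints(np.array([[.69,-.021,.082],[.69,-.021,.014],[.69,.085,.02]]),cv2.Rodrigues(W[:3,:3].T)[0],-W[:3,:3].T@W[:3,3],K,D)[0].reshape(-1,2))
hs=cv2.cvtColor(im,cv2.COLOR_BGR2HSV); b=cv2.inRange(hs,(12,110,60),(28,255,255))
e,s=blob(b>0,(112,210)); print("short",e,s,plane(c,[e[0]],.012)[0])
cv2.imwrite("pics/c2.png",cv2.resize(im[120:275,230:350],None,fx=4,fy=3.8))
E
```

```text
pulley outer (np.float32(291.5), np.float32(160.5), np.float32(21.85)) [0.6941 0.0865 0.02  ]
pulley outer (np.float32(289.25), np.float32(160.25), np.float32(22.0)) [0.6912 0.0868 0.02  ]
pulley outer (np.float32(290.5), np.float32(160.0), np.float32(20.825)) [0.6928 0.0872 0.02  ]
pulley outer (np.float32(290.5), np.float32(161.0), np.float32(22.825)) [0.6928 0.0859 0.02  ]
pulley bore (np.float32(291.0), np.float32(160.5), np.float32(9.025)) [0.6934 0.0865 0.02  ]
pulley bore (np.float32(290.5), np.float32(159.0), np.float32(10.575)) [0.6928 0.0884 0.02  ]
pulley bore (np.float32(289.5), np.float32(161.0), np.float32(10.575)) [0.6915 0.0859 0.02  ]
pulley bore (np.float32(287.5), np.float32(161.0), np.float32(8.65)) [0.689  0.0859 0.02  ]
foot ((288.3677062988281, 233.39959716796875), (56.20572280883789, 58.81363296508789), 91.98797607421875) [ 259  206   59   56 2419] [ 0.6909 -0.0162  0.014 ]
tip [ 0.6912 -0.0182  0.082 ]
[[287.9706 260.1376]
 [287.6968 236.571 ]
 [288.2971 161.6904]]
short ((112.07730102539062, 209.8893280029297), (23.588045120239258, 28.789630889892578), 78.05264282226562) [ 98 198  29  25 461] [0.4499 0.0164 0.012 ]
```

View pics/c2.png

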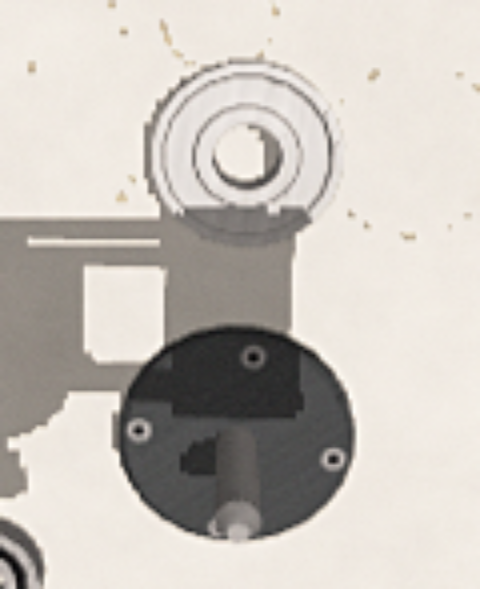

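The pulley is at about (0.693, 0.0865) and the mandrel at about (0.691, −0.019), after allowing for the visible side wall. Next: descend and grip.

```bash
python3 -m crank '[[[0.012,0.003,0.04],[0,0,0],-1],[[0.011,0.003,0.04],[0,0,0],-1],[[0,0,0.04],[0,0,0],-1],[[0,0,0.04],[0,0,0],-1],[[0,0,0.02],[0,0,0],-1],[[0,0,0.015],[0,0,0],-1],[[0,0,0],[0,0,0],-1],[[0,0,0],[0,0,0],-1]]'
```

```text
t: 4.25
eef_pos: [0.6955, 0.0852, 0.0092]
eef_rot: [0.706, 0.708, 0.001, 0.001]
wrist_force: [-0.1, 1.1, 0.4]
opening: 0.0869
gripper_force: 0.0
```

```bash
python3 -m crank '[[[0.001,-0.002,0.004],[0,0,0],-1],[[0,0,0],[0,0,0],-1],[[0,0,0],[0,0,0],0],[[0,0,0],[0,0,0],1],[[0,0,0],[0,0,0],1],[[0,0,0],[0,0,0],1],[[0,0,0],[0,0,0],1],[[0,0,0],[0,0,0],1],[[0,0,0],[0,0,0],1]]'
```

```text
t: 5.15
eef_pos: [0.6923, 0.086, 0.0029]
eef_rot: [0.706, 0.708, 0.0, -0.0]
wrist_force: [0.3, -0.0, 0.7]
opening: 0.0389
gripper_force: 0.0
```

```bash
python3 - <<'E'
from h import *
T,o=pose(); im,d=env.get_image("wrist"); cv2.imwrite("pics/w3.png",im[:,:,::-1])
print(o["opening"],o["gripper_force"],o["t"])
im,d=env.get_image("scene"); cv2.imwrite("pics/s3.png",im[:,:,::-1]);
a=cv2.imread("pics/w3.png");b=cv2.imread("pics/s3.png")[130:300,240:460]
cv2.imwrite("pics/v3.png",np.hstack([cv2.resize(a,(440,330)),cv2.resize(b,(360,330))]))
E
```

```text
0.038933301865750246 0.0 5.15
```

View pics/v3.png

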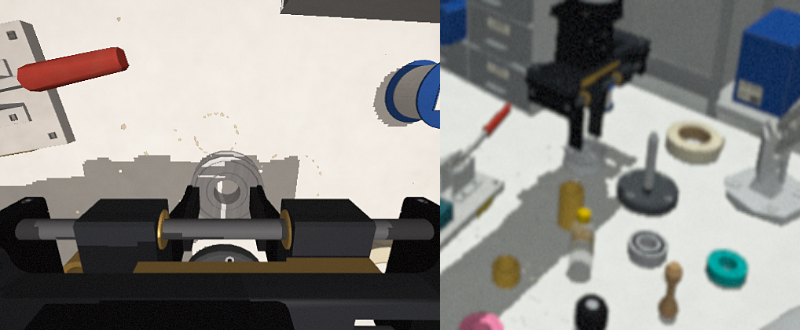

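```bash
python3 - <<'E'
from h import *
T,o=pose(); c=cam("wrist",T); K,D,W=c
a=cv2.imread("pics/w3.png"); print(plane(c,[(286,238)],.02))
P=np.array([[.6923,.086,.02],[.6923,.117,.02],[.6613,.086,.02],[.7233,.086,.02]])
print(cv2.projectPoints(P,cv2.Rodrigues(W[:3,:3].T)[0],-W[:3,:3].T@W[:3,3],K,D)[0].reshape(-1,2))
cv2.imwrite("pics/c3.png",cv2.resize(a[180:340,190:390],None,fx=3.5,fy=3.5))
print(o["opening"])
E
python3 -m crank '[[[0,0,0],[0,0,0],1],[[0,0,0],[0,0,0],1],[[0,0,0],[0,0,0],1]]'
```

```text
[[0.69205839 0.09046296 0.02      ]]
[[286.35455179 244.34583585]
 [286.51185001 198.34807747]
 [238.40658186 244.26341819]
 [334.28805996 244.4372042 ]]
0.03089765572569586
t: 5.55
eef_pos: [0.6923, 0.0861, 0.003]
eef_rot: [0.706, 0.708, 0.0, -0.0]
wrist_force: [-0.0, 0.4, 0.1]
opening: 0.0072
gripper_force: 0.0
```

View pics/c3.png

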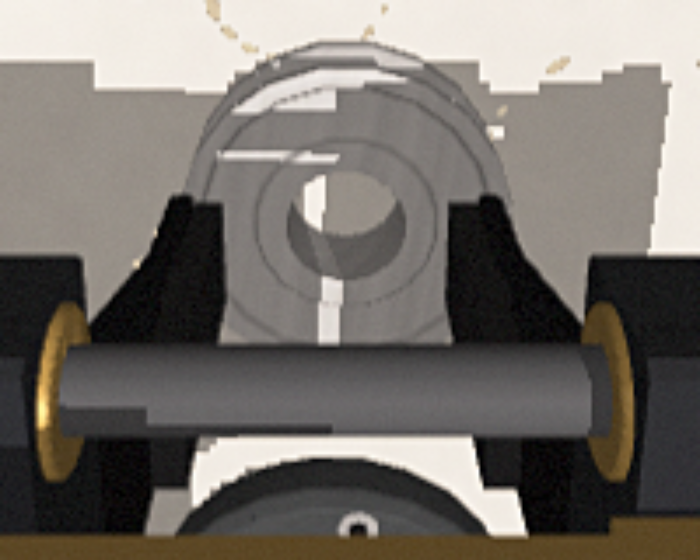

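The fingers shut fully without touching the pulley, so I'll check where the tips really are.

```bash
python3 - <<'E'
from h import *
np.set_printoptions(precision=3,suppress=True)
T,o=pose(); im,d=env.get_image("wrist"); cv2.imwrite("pics/w4.png",im[:,:,::-1]); s,ds=env.get_image("scene")
print(o["opening"],o["eef_pos"],o["wrist_force"])
c=cam("wrist",T); 
for v in range(200,290,8):
    P=[(u,v) for u in (262,274,280,287,294,300,312)]; q=depthpts(c,P,d); print(v,(1000*q[:,1:]).round().tolist())
a=cv2.imread("pics/w4.png")[180:300,220:360]
cv2.imwrite("pics/v4.png",np.hstack([cv2.resize(a,(420,360)),cv2.resize(s[160:250,290:400,::-1],(380,360))]))
E
```

```text
0.007160900443473056 [0.692 0.086 0.003] [-0.043  0.419  0.08 ]
200 [[111.0, 3.0], [115.0, 17.0], [116.0, 20.0], [116.0, 19.0], [116.0, 19.0], [116.0, 19.0], [112.0, 5.0]]
208 [[110.0, 19.0], [168.0, 193.0], [110.0, 17.0], [110.0, 18.0], [110.0, 16.0], [110.0, 16.0], [111.0, 21.0]]
216 [[104.0, 16.0], [104.0, 16.0], [104.0, 17.0], [105.0, 18.0], [104.0, 17.0], [104.0, 17.0], [105.0, 18.0]]
224 [[99.0, 17.0], [100.0, 19.0], [100.0, 20.0], [168.0, 193.0], [100.0, 20.0], [101.0, 21.0], [99.0, 17.0]]
232 [[93.0, 17.0], [95.0, 20.0], [86.0, -0.0], [86.0, 0.0], [86.0, -1.0], [94.0, 19.0], [94.0, 18.0]]
240 [[88.0, 17.0], [96.0, 35.0], [80.0, -0.0], [80.0, -1.0], [95.0, 34.0], [97.0, 37.0], [89.0, 20.0]]
248 [[82.0, 17.0], [95.0, 44.0], [77.0, 6.0], [75.0, 3.0], [96.0, 45.0], [96.0, 45.0], [83.0, 19.0]]
256 [[97.0, 57.0], [96.0, 55.0], [77.0, 18.0], [75.0, 16.0], [95.0, 54.0], [96.0, 55.0], [123.0, 107.0]]
264 [[168.0, 193.0], [95.0, 62.0], [72.0, 20.0], [72.0, 20.0], [96.0, 63.0], [96.0, 63.0], [123.0, 111.0]]
272 [[120.0, 112.0], [96.0, 70.0], [65.0, 18.0], [64.0, 17.0], [96.0, 70.0], [95.0, 69.0], [122.0, 116.0]]
280 [[119.0, 114.0], [119.0, 114.0], [119.0, 115.0], [118.0, 114.0], [119.0, 114.0], [118.0, 114.0], [121.0, 118.0]]
288 [[118.0, 117.0], [118.0, 117.0], [117.0, 116.0], [117.0, 116.0], [118.0, 117.0], [118.0, 117.0], [120.0, 120.0]]
```

View pics/v4.png

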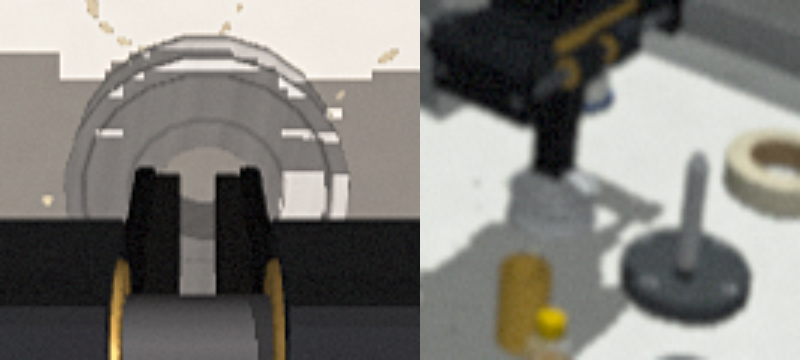

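In depth, the finger tips sit at z≈0.03 while the reported TCP is at 0.003. The real tips are therefore about 26 mm behind the TCP, and they closed above the pulley, which hasn't moved. I'll open, then go lower carefully while watching the force.

```bash
python3 -m crank '[[[0.003,0.001,0],[0,0,0],-1],[[0,0,0],[0,0,0],-1],[[0,0,0],[0,0,0],-1],[[0,0,0],[0,0,0],-1],[[0,0,0],[0,0,0],-1],[[0,0,0],[0,0,0],-1],[[0,0,0],[0,0,0],-1],[[0,0,0],[0,0,0],-1],[[0,0,0],[0,0,0],-1],[[0,0,0],[0,0,0],-1],[[0,0,0],[0,0,0],-1]]'
python3 -m crank '[[[0,0,0.003],[0,0,0],-1],[[0,0,0.003],[0,0,0],-1],[[0,0,0.003],[0,0,0],-1],[[0,0,0],[0,0,0],-1]]'
```

```text
t: 6.75
eef_pos: [0.6933, 0.089, 0.003]
eef_rot: [0.706, 0.708, 0.0, -0.0]
wrist_force: [0.2, 0.7, -0.1]
opening: 0.0821
gripper_force: 0.0
t: 7.15
eef_pos: [0.6928, 0.0889, -0.0068]
eef_rot: [0.706, 0.708, -0.0, -0.0]
wrist_force: [-0.3, -0.9, -0.4]
opening: 0.0868
gripper_force: 0.0
```

```bash
python3 -m crank '[[[0,0,0.004],[0,0,0],-1],[[0,0,0.004],[0,0,0],-1],[[0,0,0.003],[0,0,0],-1],[[0,0,0],[0,0,0],-1],[[0,0,0],[0,0,0],0.5],[[0,0,0],[0,0,0],1],[[0,0,0],[0,0,0],1],[[0,0,0],[0,0,0],1],[[0,0,0],[0,0,0],1],[[0,0,0],[0,0,0],1]]'
```

```text
t: 8.15
eef_pos: [0.6934, 0.089, -0.0169]
eef_rot: [0.706, 0.708, 0.0, 0.0]
wrist_force: [-1.2, -0.2, 1.1]
opening: 0.0609
gripper_force: 30.0
```

Gripped (opening 61 mm, 30 N). I'll lift 0.11 m, then measure the pulley offset in the hand.

```bash
python3 -m crank '[[[0,0,-0.02],[0,0,0],1],[[0,0,-0.03],[0,0,0],1],[[0,0,-0.03],[0,0,0],1],[[0,0,-0.03],[0,0,0],1],[[0,0,0],[0,0,0],1],[[0,0,0],[0,0,0],1]]'
python3 - <<'E'
from h import *
T,o=pose(); im,d=env.get_image("wrist"); cv2.imwrite("pics/w5.png",im[:,:,::-1]); np.savez("pics/w5.npz",T=T,d=d)
cv2.imwrite("pics/v5.png",cv2.resize(im[170:290,210:370,::-1],None,fx=5,fy=5))
c=cam("wrist",T); g=cv2.cvtColor(im,cv2.COLOR_RGB2GRAY); z=o["eef_pos"][2]+.017+.02
print(o["eef_pos"],z)
for h in hough(g,286,235,24,10,18): print(h,plane(c,[h[:2]],z)[0])
E
```

```text
t: 8.75
eef_pos: [0.6934, 0.0891, 0.0933]
eef_rot: [0.706, 0.708, 0.0, 0.0]
wrist_force: [-0.1, -0.6, -2.3]
opening: 0.0609
gripper_force: 30.0
[0.69344004 0.0891017  0.09327401] 0.13027401035427952
```

View pics/v5.png

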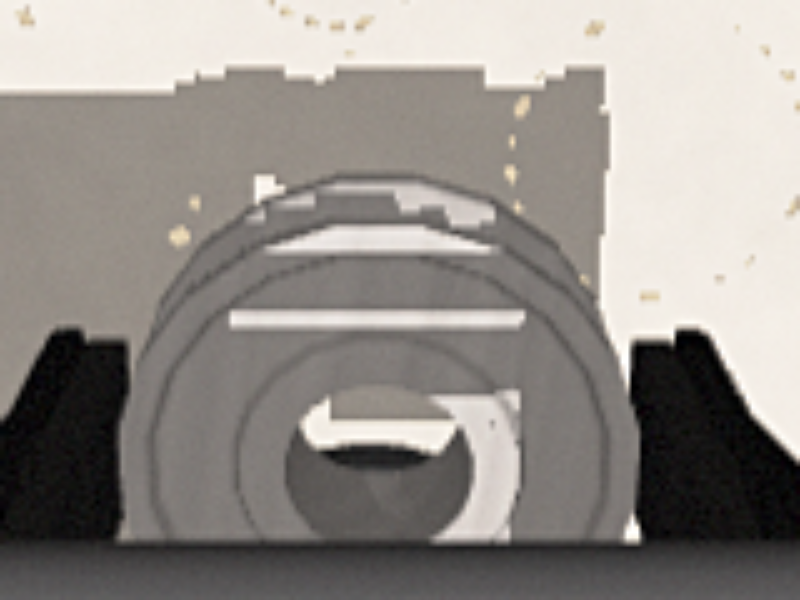

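The bore centre is at about crop (379,465), i.e. pixel (285.4,262.6).

```bash
python3 - <<'E'
from h import *
z=np.load("pics/w5.npz"); c=cam("wrist",z["T"]); print(plane(c,[(285.4,262.6),(285.4,260.6)],.130), z["T"][:3,3])
E
```

```text
[[0.69281965 0.08670197 0.13      ]
 [0.69281678 0.08800607 0.13      ]] [0.69344004 0.0891017  0.09327401]
```

```bash
python3 -m crank '[[[-0.036,-0.001,0],[0,0,0],1],[[-0.036,-0.001,0],[0,0,0],1],[[-0.034,0,0],[0,0,0],1],[[0,0,0],[0,0,0],1],[[0,0,0],[0,0,0],1],[[0,0,0.02],[0,0,0],1],[[0,0,0.02],[0,0,0],1],[[0,0,0.01],[0,0,0],1],[[0,0,0],[0,0,0],1]]'
```

```text
t: 9.7
eef_pos: [0.6901, -0.0155, 0.0406]
eef_rot: [0.706, 0.708, -0.001, -0.001]
wrist_force: [-0.4, -0.3, -1.2]
opening: 0.0612
gripper_force: 30.0
```

```bash
python3 -m crank '[[[-0.001,0.001,0.02],[0,0,0],1],[[0,0,0.015],[0,0,0],1],[[0,0,0.006],[0,0,0],1],[[0,0,0],[0,0,0],1],[[0,0,0.002],[0,0,0],1],[[0,0,0],[0,0,0],1]]'
```

```text
t: 10.3
eef_pos: [0.6929, -0.018, 0.0006]
eef_rot: [0.706, 0.708, 0.0, 0.0]
wrist_force: [-0.1, 0.1, -1.2]
opening: 0.061
gripper_force: 30.0
```

```bash
python3 -m crank '[[[0,0,0.003],[0,0,0],1],[[0,0,0],[0,0,0],1],[[0,0,0],[0,0,0],0.25],[[0,0,0],[0,0,0],0],[[0,0,0],[0,0,0],-0.5],[[0,0,0],[0,0,0],-1],[[0,0,0],[0,0,0],-1],[[0,0,0],[0,0,0],-1]]'
python3 -m crank '[[[0,0,-0.02],[0,0,0],-1],[[0,0,-0.04],[0,0,0],-1],[[0,0,-0.04],[0,0,0],-1],[[0,0,-0.05],[0,0,0],-1],[[0.02,0,-0.04],[0,0,0],-1],[[0.02,0,0],[0,0,0],-1],[[0.02,0,0],[0,0,0],-1],[[0,0,0],[0,0,0],-1],[[0,0,0],[0,0,0],-1]]'
python3 - <<'E'
from h import *
T,o=pose(); im,d=env.get_image("wrist"); cv2.imwrite("pics/w6.png",im[:,:,::-1]); np.savez("pics/w6.npz",T=T,d=d)
E
```

```text
t: 11.1
eef_pos: [0.6925, -0.018, -0.003]
eef_rot: [0.706, 0.708, 0.0, -0.0]
wrist_force: [0.3, 0.5, 0.4]
opening: 0.0809
gripper_force: 0.0
t: 12.0
eef_pos: [0.6922, 0.042, 0.1867]
eef_rot: [0.706, 0.708, -0.0, -0.0]
wrist_force: [-0.2, -1.2, -0.7]
opening: 0.0867
gripper_force: 0.0
```

View pics/w6.png

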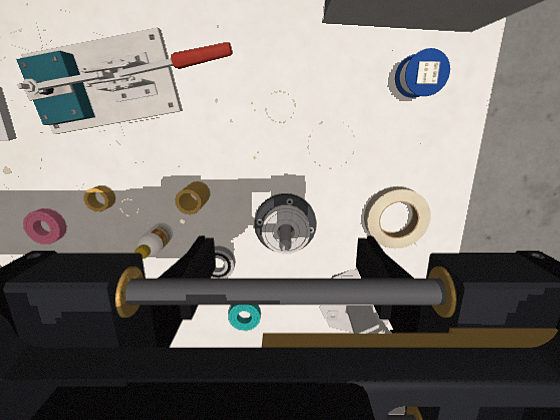

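The pulley is seated on the foot at (286,222) and the short sleeve is at (98,198). Moving on to the short sleeve.

```bash
python3 -m crank '[[[-0.005,-0.04,0],[0,0,0],-1],[[-0.005,-0.04,0],[0,0,0],-1],[[-0.005,-0.04,0],[0,0,0],-1],[[-0.005,-0.04,0],[0,0,0],-1],[[-0.005,-0.04,0],[0,0,0],-0.25],[[0,-0.042,0.03],[0,0,0],-0.25],[[0,0,0],[0,0,0],-0.25],[[0,0,0],[0,0,0],-0.25]]'
python3 - <<'E'
from h import *
np.set_printoptions(precision=4,suppress=True)
T,o=pose(); im,d=env.get_image("wrist"); cv2.imwrite("pics/w7.png",im[:,:,::-1]); np.savez("pics/w7.npz",T=T,d=d)
c=cam("wrist",T); hs=cv2.cvtColor(im,cv2.COLOR_RGB2HSV); b=cv2.inRange(hs,(12,110,60),(28,255,255))
K,D,W=c; px=cv2.projectPoints(np.array([[.448,.0165,.014]]),cv2.Rodrigues(W[:3,:3].T)[0],-W[:3,:3].T@W[:3,3],K,D)[0].ravel()
e,s=blob(b>0,px); print(px,"short",e,s,plane(c,[e[0]],.014)[0])
g=cv2.cvtColor(im,cv2.COLOR_RGB2GRAY)
for h in hough(g,e[0][0],e[0][1],28,12,17): print(h,plane(c,[h[:2]],.018)[0])
x,y=map(int,e[0]); cv2.imwrite("pics/v7.png",cv2.resize(im[y-60:y+60,x-80:x+80,::-1],None,fx=4,fy=4))
print(o["opening"])
E
```

```text
t: 12.85
eef_pos: [0.4507, 0.0156, 0.1575]
eef_rot: [0.707, 0.707, 0.0, -0.001]
wrist_force: [1.3, -0.1, 0.8]
opening: 0.0628
gripper_force: 0.0
[283.6291 184.4785] short ((284.05389404296875, 184.77182006835938), (26.399307250976562, 27.655487060546875), 177.3357391357422) [271 171  27  28 375] [0.4485 0.0161 0.014 ]
(np.float32(284.0), np.float32(184.0), np.float32(13.6)) [0.4485 0.018  0.018 ]
(np.float32(284.5), np.float32(185.0), np.float32(14.225)) [0.449  0.0168 0.018 ]
(np.float32(283.75), np.float32(186.0), np.float32(13.3)) [0.4482 0.0157 0.018 ]
(np.float32(284.0), np.float32(183.0), np.float32(12.925)) [0.4485 0.0192 0.018 ]
0.06282753369518072
```

View pics/v7.png

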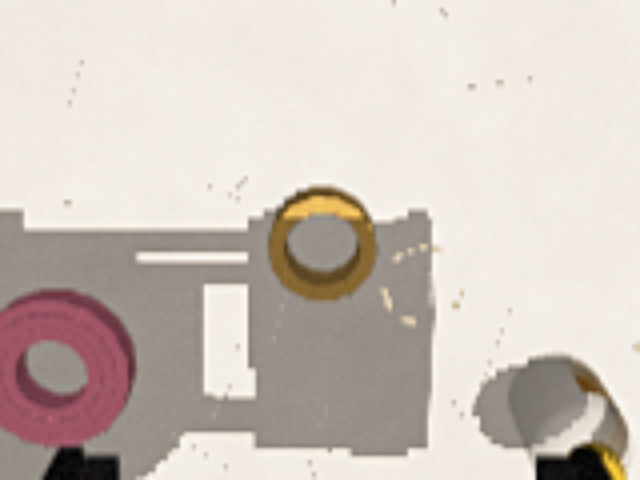

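The short sleeve is in clear view at (284,185), with the pink look-alike at left and the bottle at right. It measures (0.4487, 0.0163).

```bash
python3 -m crank '[[[0.001,-0.002,0.04],[0,0,0],-0.25],[[0,0,0.04],[0,0,0],-0.25],[[0,0,0.04],[0,0,0],-0.25],[[0,0,0.03],[0,0,0],-0.25],[[0,0,0.015],[0,0,0],-0.25],[[0,0,0.01],[0,0,0],-0.25],[[0,0,0],[0,0,0],-0.25],[[0,0,0],[0,0,0],-0.25]]'
```

```text
t: 13.7
eef_pos: [0.4511, 0.0174, -0.0163]
eef_rot: [0.707, 0.708, 0.001, 0.001]
wrist_force: [-0.2, 0.4, 0.4]
opening: 0.0544
gripper_force: 0.0
```

```bash
python3 -m crank '[[[-0.001,-0.001,0.001],[0,0,0],-0.25],[[0,0,0],[0,0,0],0.2],[[0,0,0],[0,0,0],0.6],[[0,0,0],[0,0,0],1],[[0,0,0],[0,0,0],1],[[0,0,0],[0,0,0],1],[[0,0,0],[0,0,0],1],[[0,0,0],[0,0,0],1]]'
```

```text
t: 14.5
eef_pos: [0.4489, 0.0166, -0.018]
eef_rot: [0.706, 0.708, 0.0, -0.0]
wrist_force: [-2.1, 0.3, 4.5]
opening: 0.0306
gripper_force: 30.0
```

```bash
python3 -m crank '[[[0,0,-0.03],[0,0,0],1],[[0,0,-0.045],[0,0,0],1],[[0,0,-0.045],[0,0,0],1],[[-0.006,0.04,0],[0,0,0],1],[[-0.006,0.04,0],[0,0,0],1],[[-0.006,0.04,0],[0,0,0],1],[[-0.006,0.04,0],[0,0,0],1],[[-0.006,0.04,0],[0,0,0],1],[[-0.006,0.042,0],[0,0,0],1],[[0,0,0],[0,0,0],1],[[0,0,0],[0,0,0],1],[[0,0,0],[0,0,0],1]]'
```

```text
t: 15.7
eef_pos: [0.6899, -0.019, 0.1017]
eef_rot: [0.706, 0.708, -0.0, -0.0]
wrist_force: [-0.0, 0.1, 0.2]
opening: 0.0304
gripper_force: 30.0
```

```bash
python3 -m crank '[[[0,0.001,0.02],[0,0,0],1],[[0,0,0.02],[0,0,0],1],[[0,0,0.01],[0,0,0],1],[[0,0,0],[0,0,0],1],[[0,0,0],[0,0,0],1]]'
python3 -m crank '[[[0,0,0.015],[0,0,0],1],[[0,0,0.01],[0,0,0],1],[[0,0,0.006],[0,0,0],1],[[0,0,0],[0,0,0],1],[[0,0,0],[0,0,0],1]]'
```

```text
t: 16.2
eef_pos: [0.6919, -0.0188, 0.053]
eef_rot: [0.706, 0.708, 0.001, 0.0]
wrist_force: [0.7, -0.3, 0.1]
opening: 0.0304
gripper_force: 30.0
t: 16.7
eef_pos: [0.6918, -0.0191, 0.0208]
eef_rot: [0.706, 0.708, -0.0, -0.0]
wrist_force: [1.2, -0.0, -0.8]
opening: 0.0305
gripper_force: 30.0
```

```bash
python3 -m crank '[[[0,0,0.004],[0,0,0],1],[[0,0,0],[0,0,0],1],[[0,0,0],[0,0,0],0.2],[[0,0,0],[0,0,0],0],[[0,0,0],[0,0,0],-0.25],[[0,0,0],[0,0,0],-0.25],[[0,0,0],[0,0,0],-0.25]]'
python3 -m crank '[[[0,0,-0.03],[0,0,0],-0.25],[[0,0,-0.04],[0,0,0],-0.25],[[0,0,-0.04],[0,0,0],-0.25],[[-0.015,-0.025,-0.03],[0,0,0],-0.4],[[-0.015,-0.025,0],[0,0,0],-0.4],[[-0.015,-0.025,0],[0,0,0],-0.4],[[-0.015,-0.025,0],[0,0,0],-0.4],[[0,0,0],[0,0,0],-0.4],[[0,0,0],[0,0,0],-0.4]]'
python3 - <<'E'
from h import *
T,o=pose(); im,d=env.get_image("wrist"); cv2.imwrite("pics/w8.png",im[:,:,::-1]); np.savez("pics/w8.npz",T=T,d=d)
E
```

```text
t: 17.4
eef_pos: [0.6919, -0.019, 0.017]
eef_rot: [0.706, 0.708, 0.0, 0.0]
wrist_force: [0.1, 0.5, 0.7]
opening: 0.0527
gripper_force: 0.0
t: 18.3
eef_pos: [0.5919, -0.0792, 0.1573]
eef_rot: [0.707, 0.708, 0.001, 0.0]
wrist_force: [0.1, -0.2, 0.1]
opening: 0.0607
gripper_force: 0.0
```

View pics/w8.png

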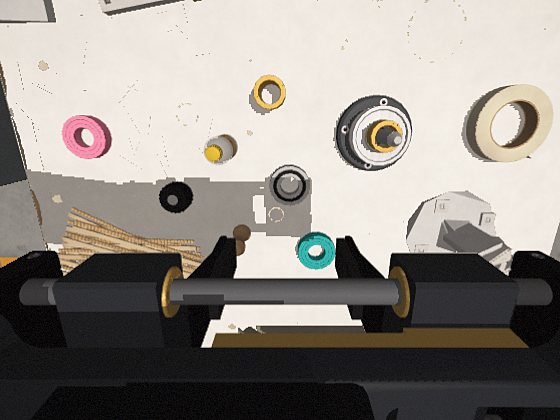

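The sleeve sits on the pulley at (387,135), the bearing is at (290,185) and the cap at (176,197). Measuring the bearing and cap.

```bash
python3 - <<'E'
from h import *
np.set_printoptions(precision=4,suppress=True)
z=np.load("pics/w8.npz"); c=cam("wrist",z["T"]); im=cv2.imread("pics/w8.png"); g=cv2.cvtColor(im,cv2.COLOR_BGR2GRAY)
for r in ((17,23),(7,11)):
  for h in hough(g,290,185,28,*r)[:3]: print("bearing",h,plane(c,[h[:2]],.014)[0])
m=g<60; m[:175]=0; m[225:]=0; m[:,:150]=0; m[:,200:]=0
e,s=blob(m,(176,197)); print("cap",e,s,plane(c,[e[0]],.014)[0])
d=(g>90)&(np.hypot(*(np.indices(g.shape)[::-1]-np.array([172,200])[:,None,None]))<9); p=np.argwhere(d)[:,::-1].mean(0); print("dot",p,plane(c,[p],.024)[0])
m=(g<75); m[:160]=0;m[210:]=0;m[:,262:]*=1;m[:,:262]=0;m[:,318:]=0
cv2.imwrite("pics/c8.png",cv2.resize(im[150:220,255:325],None,fx=8,fy=8))
E
```

```text
bearing (np.float32(289.25), np.float32(183.5), np.float32(17.625)) [ 0.596  -0.0771  0.014 ]
bearing (np.float32(289.0), np.float32(187.0), np.float32(22.85)) [ 0.5957 -0.0814  0.014 ]
bearing (np.float32(289.25), np.float32(185.0), np.float32(18.975)) [ 0.596  -0.0789  0.014 ]
bearing (np.float32(289.0), np.float32(182.75), np.float32(9.025)) [ 0.5957 -0.0762  0.014 ]
bearing (np.float32(288.0), np.float32(182.75), np.float32(9.7)) [ 0.5945 -0.0762  0.014 ]
bearing (np.float32(289.0), np.float32(181.5), np.float32(10.3)) [ 0.5957 -0.0747  0.014 ]
cap ((175.4532012939453, 196.7993621826172), (30.564146041870117, 33.651214599609375), 74.68663787841797) [159 182  34  31 722] [ 0.4613 -0.0935  0.014 ]
dot [172.28 199.32] [ 0.4612 -0.0936  0.024 ]Traceback (most recent call last):
  File "<stdin>", line 9, in <module>
numpy._core._exceptions._UFuncOutputCastingError: Cannot cast ufunc 'multiply' output from dtype('int64') to dtype('bool') with casting rule 'same_kind'
```

```bash
python3 - <<'E'
from h import *
np.set_printoptions(precision=4,suppress=True)
z=np.load("pics/w8.npz"); c=cam("wrist",z["T"]); im=cv2.imread("pics/w8.png"); g=cv2.cvtColor(im,cv2.COLOR_BGR2GRAY)
K,D,W=c; a=np.linspace(0,6.28,200)
for th in (45,55,65):
    m=g<th; m[:155]=0;m[215:]=0;m[:,:260]=0;m[:,318:]=0
    e,s=blob(m,(290,185)); print(th,e,s,plane(c,[e[0]],.014)[0])
for k in range(160,212,2): print(k,g[k,264:316:2])
E
```

```text
45 ((289.131103515625, 185.6353759765625), (30.71337127685547, 32.21361541748047), 84.33960723876953) [273 171  33  31 229] [ 0.5959 -0.0797  0.014 ]
55 ((289.1682434082031, 185.57626342773438), (30.997331619262695, 32.38753890991211), 90.97428894042969) [273 170  33  32 257] [ 0.5959 -0.0796  0.014 ]
65 ((289.1580505371094, 185.58285522460938), (31.00623893737793, 32.41740417480469), 89.77304077148438) [273 170  33  32 274] [ 0.5959 -0.0796  0.014 ]
160 [236 237 238 238 238 239 238 237 238 238 238 240 237 238 239 240 239 239
 239 240 240 240 240 240 240 238]
162 [236 236 238 238 238 238 237 236 238 238 240 240 240 241 240 241 240 240
 239 240 239 239 240 240 239 240]
164 [239 238 239 239 237 237 237 238 241 248 205 188 189 175 171 241 249 242
 239 239 238 238 240 239 240 240]
166 [237 238 237 236 236 237 239 246 178  96 103 154 144 195 176  76  88 176
 250 240 238 240 239 240 239 239]
168 [236 236 236 236 236 243 194  92 159 202 212 211 212 214 211 214 200 173
  88 238 242 238 239 239 237 240]
170 [235 235 235 235 240 254  65 198 209 210 145  96  67  52  74 133 182 216
 201  97 221 
[... 1540 characters left out ...]

 108 111 110 150 148 151 242 240]
200 [130 144 144 145 144 148 102 106 112  96  26   1   5   8   1  52  87 100
 101 112 153 146 147 154 242 240]
202 [128 145 146 146 143 145 148 134 108 106 110 102 105 104 105 115 106 100
 140 153 149 148 145 154 243 240]
204 [128 143 146 144 145 143 145 147 149 137 104 101 110 102 108  96 141 136
 146 150 147 149 145 151 241 238]
206 [118 138 145 144 143 137 137 135 141 145 149 148 147 133 147 144 144 145
 145 145 145 148 144 152 242 238]
208 [244 129 145 137 212 176 175 222 169 144 144 143 142 143 144 142 143 146
 146 146 147 148 144 150 242 239]
210 [239 129 139 190 135 141 141 140 145 181 140 142 140 143 145 142 144 147
 149 145 144 147 144 153 242 237]
```

The bearing is at (0.5959, −0.0796). Descending.

```bash
python3 -m crank '[[[0,0.004,0.04],[0,0,0],-0.5],[[0,0,0.04],[0,0,0],-0.5],[[0,0,0.04],[0,0,0],-0.5],[[0,0,0.03],[0,0,0],-0.5],[[0,0,0.015],[0,0,0],-0.5],[[0,0,0.01],[0,0,0],-0.5],[[0,0,0],[0,0,0],-0.5],[[0,0,0],[0,0,0],-0.5]]'
```

```text
t: 19.15
eef_pos: [0.597, -0.0792, -0.0169]
eef_rot: [0.706, 0.708, 0.001, 0.001]
wrist_force: [0.2, -0.7, 0.7]
opening: 0.0654
gripper_force: 0.0
```

```bash
python3 -m crank '[[[0,-0.001,0.004],[0,0,0],-0.5],[[0,0,0],[0,0,0],-0.2],[[0,0,0],[0,0,0],0.3],[[0,0,0],[0,0,0],1],[[0,0,0],[0,0,0],1],[[0,0,0],[0,0,0],1],[[0,0,0],[0,0,0],1],[[0,0,0],[0,0,0],1]]'
python3 -m crank '[[[0,0,-0.03],[0,0,0],1],[[0,0,-0.045],[0,0,0],1],[[0,0,-0.045],[0,0,0],1],[[0,0,0],[0,0,0],1],[[0,0,0],[0,0,0],1]]'
```

```text
t: 19.95
eef_pos: [0.5952, -0.0791, -0.0219]
eef_rot: [0.706, 0.708, 0.0, 0.0]
wrist_force: [-0.2, 0.5, 4.4]
opening: 0.0462
gripper_force: 30.0
t: 20.45
eef_pos: [0.5953, -0.0791, 0.0984]
eef_rot: [0.706, 0.708, 0.001, 0.0]
wrist_force: [0.6, 0.7, -1.7]
opening: 0.0464
gripper_force: 30.0
```

```bash
python3 -m crank '[[[0.02,0.032,0],[0,0,0],1],[[0.02,0.032,0],[0,0,0],1],[[0.02,0.032,0],[0,0,0],1],[[0,0,0],[0,0,0],1],[[0,0,0],[0,0,0],1],[[0,0,0],[0,0,0],1]]'
```

```text
t: 21.05
eef_pos: [0.6896, -0.0202, 0.0966]
eef_rot: [0.707, 0.707, -0.001, -0.001]
wrist_force: [0.1, -0.5, -1.1]
opening: 0.0463
gripper_force: 30.0
```

```bash
python3 -m crank '[[[0.001,0.001,0.015],[0,0,0],1],[[0,0,0.015],[0,0,0],1],[[0,0,0.01],[0,0,0],1],[[0,0,0],[0,0,0],1],[[0,0,0],[0,0,0],1]]'
python3 -m crank '[[[0,0,0.012],[0,0,0],1],[[0,0,0.009],[0,0,0],1],[[0,0,0],[0,0,0],1],[[0,0,0],[0,0,0],1]]'
```

```text
t: 21.55
eef_pos: [0.6916, -0.0181, 0.0576]
eef_rot: [0.706, 0.708, -0.0, -0.0]
wrist_force: [0.0, -0.1, -0.7]
opening: 0.0463
gripper_force: 30.0
t: 21.95
eef_pos: [0.6916, -0.018, 0.0365]
eef_rot: [0.706, 0.708, -0.0, -0.0]
wrist_force: [0.1, 0.0, 0.1]
opening: 0.0462
gripper_force: 30.0
```

Lower the remaining 6 mm, release, retreat, and move over the cap.

```bash
python3 -m crank '[[[0,0,0.003],[0,0,0],1],[[0,0,0.003],[0,0,0],1],[[0,0,0],[0,0,0],1],[[0,0,0],[0,0,0],0],[[0,0,0],[0,0,0],-0.3],[[0,0,0],[0,0,0],-0.5],[[0,0,0],[0,0,0],-0.5],[[0,0,0],[0,0,0],-0.5]]'
python3 -m crank '[[[0,0,-0.03],[0,0,0],-0.5],[[0,0,-0.045],[0,0,0],-0.5],[[0,0,-0.045],[0,0,0],-0.5],[[-0.013,-0.039,0],[0,0,0],-0.25],[[-0.013,-0.039,0],[0,0,0],-0.25],[[-0.013,-0.039,0],[0,0,0],-0.25],[[-0.013,-0.039,0],[0,0,0],-0.25],[[-0.012,-0.039,0],[0,0,0],-0.25],[[-0.012,-0.036,0],[0,0,0],-0.25],[[0,0,0],[0,0,0],-0.25],[[0,0,0],[0,0,0],-0.25]]'
python3 - <<'E'
from h import *
np.set_printoptions(precision=4,suppress=True)
T,o=pose(); im,d=env.get_image("wrist"); s,_=env.get_image("scene"); cv2.imwrite("pics/w9.png",im[:,:,::-1])
c=cam("wrist",T); K,D,W=c; g=cv2.cvtColor(im,cv2.COLOR_RGB2GRAY)
px=cv2.projectPoints(np.array([[.4613,-.0935,.014]]),cv2.Rodrigues(W[:3,:3].T)[0],-W[:3,:3].T@W[:3,3],K,D)[0].ravel()
m=g<60; yy,xx=np.indices(g.shape); m&=np.hypot(xx-px[0],yy-px[1])<30
e,st=blob(m,px); print(px,"cap",e,st,plane(c,[e[0]],.014)[0])
dm=(g>80)&(np.hypot(xx-e[0][0],yy-e[0][1])<8); p=np.argwhere(dm)[:,::-1].mean(0); print("dot",p,plane(c,[p],.024)[0],dm.sum())
cv2.imwrite("pics/v9.png",np.hstack([cv2.resize(im[60:270,:,::-1],(450,240)),cv2.resize(s[160:300,260:440,::-1],(309,240))]))
E
```

```text
t: 22.75
eef_pos: [0.6919, -0.018, 0.031]
eef_rot: [0.706, 0.708, 0.0, 0.0]
wrist_force: [0.9, -0.4, -1.6]
opening: 0.0637
gripper_force: 0.0
t: 23.85
eef_pos: [0.4609, -0.0944, 0.1514]
eef_rot: [0.707, 0.708, 0.001, 0.0]
wrist_force: [-0.2, 0.7, 0.2]
opening: 0.0544
gripper_force: 0.0
[285.9907 185.822 ] cap ((285.53851318359375, 186.04782104492188), (30.543241500854492, 31.804658889770508), 165.77835083007812) [271 170  31  32 670] [ 0.4608 -0.0938  0.014 ]
dot [285.6    188.3647] [ 0.4608 -0.094   0.024 ] 85
```

View pics/v9.png

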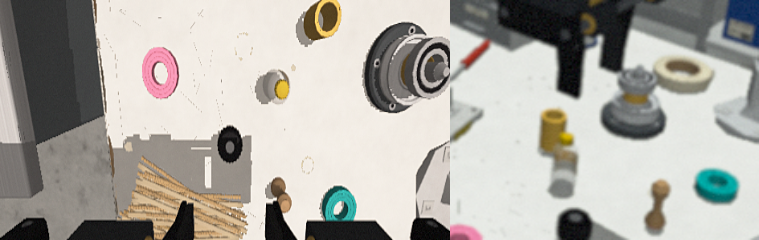

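The stack so far is level (pulley, sleeve, bearing), and the cap is at (0.4608, −0.094). I'll grip it high, at TCP ≈ −0.011, so the gripper body stays above the stamp.

```bash
python3 -m crank '[[[0,0,0.04],[0,0,0],-0.25],[[0,0,0.04],[0,0,0],-0.25],[[0,0,0.04],[0,0,0],-0.25],[[0,0,0.025],[0,0,0],-0.25],[[0,0,0.01],[0,0,0],-0.25],[[0,0,0.006],[0,0,0],-0.25],[[0,0,0],[0,0,0],-0.25],[[0,0,0],[0,0,0],-0.25]]'
```

```text
t: 24.75
eef_pos: [0.462, -0.0945, -0.0091]
eef_rot: [0.706, 0.708, 0.001, 0.001]
wrist_force: [0.7, -0.5, 0.4]
opening: 0.0542
gripper_force: 0.0
```

```bash
python3 -m crank '[[[0.001,-0.001,0.002],[0,0,0],-0.25],[[0,0,0],[0,0,0],0],[[0,0,0],[0,0,0],0.5],[[0,0,0],[0,0,0],1],[[0,0,0],[0,0,0],1],[[0,0,0],[0,0,0],1],[[0,0,0],[0,0,0],1],[[0,0,0],[0,0,0],1]]'
python3 -m crank '[[[0,0,-0.02],[0,0,0],1],[[0,0,-0.04],[0,0,0],1],[[0,0,-0.04],[0,0,0],1],[[0,0,-0.02],[0,0,0],1],[[0,0,0],[0,0,0],1],[[0,0,0],[0,0,0],1]]'
```

```text
t: 25.55
eef_pos: [0.4602, -0.0934, -0.0119]
eef_rot: [0.706, 0.708, 0.0, 0.0]
wrist_force: [-0.9, 0.9, 5.3]
opening: 0.0342
gripper_force: 30.0
t: 26.15
eef_pos: [0.4597, -0.0933, 0.1073]
eef_rot: [0.706, 0.708, 0.0, -0.0]
wrist_force: [-0.9, -0.8, -1.6]
opening: 0.0344
gripper_force: 30.0
```

```bash
python3 -m crank '[[[0.013,0.039,0],[0,0,0],1],[[0.012,0.039,0],[0,0,0],1],[[0.013,0.039,0],[0,0,0],1],[[0.012,0.039,0],[0,0,0],1],[[0.013,0.039,0],[0,0,0],1],[[0.012,0.037,0],[0,0,0],1],[[0,0,0],[0,0,0],1],[[0,0,0],[0,0,0],1],[[0,0,0],[0,0,0],1]]'
```

```text
t: 27.05
eef_pos: [0.6905, -0.0191, 0.1065]
eef_rot: [0.707, 0.707, -0.001, -0.001]
wrist_force: [0.3, -0.1, -0.6]
opening: 0.0341
gripper_force: 30.0
```

```bash
python3 -m crank '[[[0.0005,0.001,0.015],[0,0,0],1],[[0,0,0.015],[0,0,0],1],[[0,0,0.01],[0,0,0],1],[[0,0,0],[0,0,0],1],[[0,0,0],[0,0,0],1]]'
python3 -m crank '[[[0,0,0.006],[0,0,0],1],[[0,0,0.003],[0,0,0],1],[[0,0,0],[0,0,0],1],[[0,0,0],[0,0,0],1]]'
```

```text
t: 27.55
eef_pos: [0.6926, -0.0175, 0.0676]
eef_rot: [0.706, 0.708, -0.0, -0.0]
wrist_force: [-0.1, 0.5, -0.8]
opening: 0.0342
gripper_force: 30.0
t: 27.95
eef_pos: [0.6928, -0.0175, 0.0589]
eef_rot: [0.706, 0.708, 0.0, -0.0]
wrist_force: [0.2, 0.8, -1.4]
opening: 0.0341
gripper_force: 30.0
```

```bash
python3 -m crank '[[[0,-0.001,0.003],[0,0,0],1],[[0,0,0.0015],[0,0,0],1],[[0,0,0],[0,0,0],1],[[0,0,0],[0,0,0],0.2],[[0,0,0],[0,0,0],0],[[0,0,0],[0,0,0],-0.25],[[0,0,0],[0,0,0],-0.25],[[0,0,0],[0,0,0],-0.25]]'
python3 -m crank '[[[0,0,-0.03],[0,0,0],-0.25],[[0,0,-0.04],[0,0,0],-0.25],[[0,0,-0.04],[0,0,0],-0.25],[[0.03,0,0],[0,0,0],-0.25],[[0.03,0,0],[0,0,0],-0.25],[[0,0,0],[0,0,0],-0.25],[[0,0,0],[0,0,0],-0.25]]'
python3 - <<'E'
from h import *
np.set_printoptions(precision=4,suppress=True)
T,o=pose(); im,d=env.get_image("wrist"); cv2.imwrite("pics/w10.png",im[:,:,::-1]); c=cam("wrist",T); K,D,W=c
px=cv2.projectPoints(np.array([[.691,-.019,.09]]),cv2.Rodrigues(W[:3,:3].T)[0],-W[:3,:3].T@W[:3,3],K,D)[0].ravel(); print(px)
g=cv2.cvtColor(im,cv2.COLOR_RGB2GRAY); yy,xx=np.indices(g.shape); m=(g<60)&(np.hypot(xx-px[0],yy-px[1])<35)
P=[(px[0]+a,px[1]+b) for a,b in((0,0),(-8,0),(8,0),(0,-8),(0,8))]; print(depthpts(c,P,d))
dm=(g>80)&(np.hypot(xx-px[0],yy-px[1])<10); p=np.argwhere(dm)[:,::-1].mean(0); print("dot",p,dm.sum(),plane(c,[p],.09))
E
```

```text
t: 28.75
eef_pos: [0.6918, -0.0175, 0.0544]
eef_rot: [0.706, 0.708, 0.0, 0.0]
wrist_force: [-0.5, 0.1, -0.3]
opening: 0.0527
gripper_force: 0.0
t: 29.45
eef_pos: [0.6915, 0.0433, 0.1642]
eef_rot: [0.706, 0.708, -0.0, -0.0]
wrist_force: [0.7, -0.9, -0.6]
opening: 0.0543
gripper_force: 0.0
[285.1956 261.6395]
[[ 0.691  -0.0194  0.0892]
 [ 0.6829 -0.0189  0.0902]
 [ 0.6991 -0.0193  0.0894]
 [ 0.691  -0.0105  0.0892]
 [ 0.691  -0.028   0.0902]]
dot [285.4519 261.0385] 104 [[ 0.6913 -0.0183  0.09  ]]
```

The cap top is flat at z=0.090 and its dot is at (0.6913, −0.0183), so the stack is complete. Handing in.

```bash
python3 -c "
from station import env
print(env.job_done())"
```

```text
the job is handed in; nothing more can be done
None
```

The idler is built and handed in at about 29 s: pulley, short sleeve, bearing and end cap are on the mandrel with the cap's top measured flat at 90 mm; the tall sleeve, bottle and stamp were not touched, and the hand-in gave no verdict.

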